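# Close the sleeve boxes at the splicing bench

### The job

Put the blue lid and the orange lid each on the box of its own colour on the sloping stand, fully down in the box's mouth, and let go. Then, with both lids on, push the yellow locking bar down the slope until it is fully home over the lids. Leave the grey lid, which belongs elsewhere, and the other things on the table where they are.

Things in the scene. Friction and masses are not known exactly. Their poses are not given: they have to be found in the camera images.
- blue_lid: blue plastic box lid, loose on the table, plug down. Plate 112 x 88 x 5 mm; under it a plug 88 x 64 mm, 10 mm deep; on top an upright grip rib 50 mm long (along x), 14 mm thick (y), 30 mm tall. Origin at the centre of the plug's underside: plate 10 to 15 mm, rib 15 to 45 mm above it. x along the long side, z up through the rib. Symmetric: fits either way round. 70 g.
- orange_lid: orange plastic box lid, loose on the table, plug down. Plate 112 x 88 x 5 mm; under it a plug 88 x 64 mm, 10 mm deep; on top an upright grip rib 50 mm long (along x), 14 mm thick (y), 30 mm tall. Origin at the centre of the plug's underside: plate 10 to 15 mm, rib 15 to 45 mm above it. x along the long side, z up through the rib. Symmetric: fits either way round. 70 g.
- grey_lid: grey lid of just the same shape and size, origin and axes as the blue lid; its box is not on this stand, so it is a bystander.
- blue_box: open blue box fixed on the stand, leaning 30 degrees. Outside 104 x 80 x 40 mm, walls 4 mm (mouth 96 x 72 mm: a lid's plug has 4 mm play each side). Origin: centre of its underside; x up the slope along the long side, y along the row, z square out of the mouth, rim at z = 40 mm. A seated lid's origin is on the box's z axis at z = 30 mm. White sleeves inside, low.
- orange_box: open orange box fixed on the stand, leaning 30 degrees. Outside 104 x 80 x 40 mm, walls 4 mm (mouth 96 x 72 mm: a lid's plug has 4 mm play each side). Origin: centre of its underside; x up the slope along the long side, y along the row, z square out of the mouth, rim at z = 40 mm. A seated lid's origin is on the box's z axis at z = 30 mm. White sleeves inside, low.
- green_box: green box, the same as the blue one and fixed on the stand in the same row, but with its green lid already on (fast; grip rib reaching 75 mm above the box's underside). Origin and axes as the blue box. The three boxes stand 104 mm apart in a row, in any order.
- stand: fixed aluminium stand, 336 mm wide, 220 mm long sloping board that rises 30 degrees away from the robot. Origin on the table under the middle of the board; x level, in the direction in which the board rises, y along the row, z up.
- bar (a joint): yellow locking bar 336 mm wide (along the row), 40 mm deep, 6 mm thick, at the upper end of the boxes, its underside 48 mm above the board (3 mm over seated lids' plates). Slides down the slope, along the boxes' -x. In m: 0 = open (front edge 70 mm up-slope of the box centres, clear of lids), 0.030 = fully home (front edge at 40 mm, over the lids' edges). Needs 5 N; stays where left.
- bar_tab (a point): middle of the top edge of the bar's black upright tab, moving with the bar, 86 mm above the board. Tab 70 mm wide along the row, 12 mm thick along the slope, 32 mm tall, at the middle of the row; axes as the boxes', z out of the slope. With the bar open its middle plane is 102 mm up-slope of the box centres; nothing stands behind it.
- dust_cap: black round cap, 30 mm diameter, 22 mm tall, loose bystander; origin at the centre of its underside.
- alcohol: clear bottle with red cap, 56 mm diameter, 140 mm tall, loose bystander; origin at its underside.
- jar: glass jar with steel cap, 56 mm diameter, 60 mm tall, loose bystander; origin at its underside.
- cleaner: green connector-cleaner box, 75 x 125 x 46 mm, loose bystander; origin at its underside.
- meter: black handheld power meter lying flat, 150 (x) x 78 x 32 mm, loose bystander; origin at its underside.
- driver: yellow-handled screwdriver lying flat, 170 mm long, loose bystander; origin under its middle.

How it is judged:
On the way, in this order (a step that is already met when the one before it is completed fails the run):
1. both lids sit fully down in the boxes of their own colours, let go (x of blue_lid in the frame of blue_box between -0.008 and 0.008 m and y of blue_lid in the frame of blue_box between -0.008 and 0.008 m and z of blue_lid in the frame of blue_box between 0.026 and 0.034 m and angle between the x axis of blue_lid and the x axis of blue_box, either way round below 0.13 rad and angle between the z axis of blue_lid and the z axis of blue_box, either way round below 0.09 rad and x of orange_lid in the frame of orange_box between -0.008 and 0.008 m and y of orange_lid in the frame of orange_box between -0.008 and 0.008 m and z of orange_lid in the frame of orange_box between 0.026 and 0.034 m and angle between the x axis of orange_lid and the x axis of orange_box, either way round below 0.13 rad and angle between the z axis of orange_lid and the z axis of orange_box, either way round below 0.09 rad and contact force between the fingers and blue_lid below 0.05 N and contact force between the fingers and orange_lid below 0.05 N), for 0.2 s.
2. the locking bar is pushed fully home (value of joint bar above 0.0265 m), for 0.2 s.
At the end, for the whole second after the job is handed in: Blue lid in the blue box, orange in the orange: each origin 26 to 34 mm above the box's underside, within 8 mm of its axis in x and in y, turned under 0.13 rad (either way round), level with the rim within 0.09 rad, at rest; locking bar pushed in at least 26.5 of 30 mm (x of blue_lid in the frame of blue_box between -0.008 and 0.008 m and y of blue_lid in the frame of blue_box between -0.008 and 0.008 m and z of blue_lid in the frame of blue_box between 0.026 and 0.034 m and angle between the x axis of blue_lid and the x axis of blue_box, either way round below 0.13 rad and angle between the z axis of blue_lid and the z axis of blue_box, either way round below 0.09 rad and x of orange_lid in the frame of orange_box between -0.008 and 0.008 m and y of orange_lid in the frame of orange_box between -0.008 and 0.008 m and z of orange_lid in the frame of orange_box between 0.026 and 0.034 m and angle between the x axis of orange_lid and the x axis of orange_box, either way round below 0.13 rad and angle between the z axis of orange_lid and the z axis of orange_box, either way round below 0.09 rad and linear speed of each of blue_lid, orange_lid below 0.02 m/s and value of joint bar above 0.0265 m); the robot touches nothing.
It fails at once if the grey lid is moved more than 30 mm (distance of grey_lid from where it was at the start of the episode above 0.03 m).
It fails at once if another thing on the table is moved more than 30 mm (distance of any of dust_cap, alcohol, jar, cleaner, meter, driver from where it was at the start of the episode above 0.03 m).
It fails at once if the bottle or the jar is knocked over (angle between any of alcohol, jar's own z axis and vertical above 0.6 rad).
It also fails if it takes over 72 s, if anything falls off the work surface, if the arm or the gripper's body presses on something with over 40 N, if the wrist force passes 120 N, or if a joint passes its speed limit or range.

### The arm

A 7-joint arm with a two-finger parallel gripper is mounted at the origin on the work surface. World frame = base frame: x ahead of the robot, y to its left, z up, the work surface at z = 0. Lengths are in m, angles in rad, forces in N, time in s.
With the tool pointing down it reaches from about 0.4 to 0.875 m from the base axis. Payload 19.3 kg.
Tool frame: the origin (TCP) lies midway between the tips of the shut fingers; the grasp point (between the pads) lies 19 mm behind it; z points along the fingers, y is the line along which they close (so a half turn about z gives the same grasp; the last joint's range is limited). The gripper opens to 85 mm and grips with 20 to 120 N. Pads are 22 mm wide; open, the fingers measure 114 mm over their backs; the gripper's body (76 mm by 85 mm) begins 54 mm behind the grasp point. The pads swing forward as they close: fully open they stand 13 mm farther back than shut.
Start: joints at [1.161, 0.521, -0.036, 1.599, 0.021, 1.021, -0.113], TCP at [0.208, -0.589, 0.231] pointing down, gripper open.
Joint ranges: [-2.91, 2.91], [-0.3, 2.13], [-1.5, 1.42], [0.17, 2.43], [-1.26, 4.41], [0.16, 1.93], [-2.52, 2.52]. Speed limits (rad/s): [1.89, 1.89, 2.39, 2.39, 3.01, 3.01, 3.01].

### API

Orientations are given as [roll, pitch, yaw] about the fixed x, y, z axes, in that order (R = Rz(yaw) Ry(pitch) Rx(roll)).
In Python, from workcell import bot gives the robot as it stands.
- The arm moves only by the tool move_arm, never from a script. Its argument "moves" is a list that holds one entry, the list of rows, each a list of 7 numbers: the opening, from 0 (shut) to 1 (fully open), then the shift along the tool's x, y, z in units of 1000 mm (1.0 is 1000 mm), then the turn, a rotation vector about the tool's x, y, z in units of 2 pi rad (1.0 is 2 pi rad). A call has 1 to 5 rows; each row is the pose to reach, as a shift and turn from the pose commanded when the call began, along the tool's axes at that moment, turning the shorter way round; what a row does not reach only later rows make up. A row lasts 1/10 s, in which the tool goes at most 50 mm and 8.59 degrees, less where a joint would pass 70% of its speed; a pose out of reach is approached as far as the arm can. A call with a number of a shift or a turn outside -1 to 1 is refused whole. A call with a gripper value outside its range is refused whole. The fingers move at their own pace and stop on an object; "force" is the grip in N (left out, the last holds). Time passes only in rows, so rows that repeat a pose let the fingers close. It gives the time, the measured TCP pose, the force, the opening and the grip force at its end, in the units of the state.
- bot.observe(): the state, without advancing time (a new reading comes with each control period).
- bot.grab_frame(name): name is "side" or "top"; returns the picture (420x560x3 uint8, red, green, blue); there is no depth.
- bot.camera_params(name): a dict with "vertical_fov" (degrees; the focal length in pixels is half the picture's height over the tangent of half this angle, whatever the lens; pixels are square), "cx", "cy" (the principal point, pixels), "R" (3x3) and "t" (3): a world point X has camera coordinates R X + t. Camera axes: x right, y down, z forward; pixel columns grow to the right and rows downward; lengths in m; the calibration is good to about 2 mm. A picture is of the moment at which its call begins. camera_params takes no time and is no camera call.
- bot.job_done(): hands the job in; it is judged then, once.
The state is a dict: "clock": time; "qpos": joint angles; "qd": joint speeds; "joint_efforts": joint torques, N m; "position": TCP position; "tool_rot": TCP orientation; "force": force on the tool from outside, world axes, zero at the start; "moment": the same for the moment, N m; "grip_width": finger opening in m; "finger_force": force on a finger pad.
Only numpy, scipy, OpenCV 4.12 (cv2) and the standard library are available. Lean on these libraries where they do the work, as an engineer would, in place of code of your own. Each camera call takes 0.05 s, during which the arm holds its last target. There are 200 camera calls.

## Working session

There is one attempt and no reset: what is moved stays moved. The work goes in short steps, Python scripts to look and compute and a tool call to move; the robot and the scene stay as the last step left them, time stands still between calls to the robot, and variables do not carry over. Pictures are saved under pics/ and viewed, at most 10 in all, crops included, and the job is handed in when it is done.

Besides the shell and the picture viewer there is one more tool, called after "Emit:" by a JSON object that holds its "method" and its "body". move_arm: Moves the arm, as the interface text tells. Shifts and turns lie within -1 to 1; 1 stands for 1000 mm of shift or 2 pi rad of turn. Its arguments: {"type":"object","properties":{"moves":{"type":"array"},"force":{"type":"number"}},"required":["moves"]}

```bash
mkdir -p pics; ls; python3 - <<'E'
from workcell import bot
import cv2
for n in("top","side"):
    f=bot.grab_frame(n); cv2.imwrite(f"pics/{n}0.png",f[:,:,::-1]); print(n,bot.camera_params(n))
print(bot.observe())
E
```

```text
pics
top {'vertical_fov': 44.002164651713606, 'cx': 279.05610778573225, 'cy': 208.5839395030857, 'R': array([[ 0.00120036, -0.99987129,  0.0159987 ],
       [-0.98036336, -0.00433153, -0.19715204],
       [ 0.19719597, -0.01544789, -0.98024237]]), 't': array([-0.06890275,  0.61089975,  1.56102425])}
side {'vertical_fov': 50.13031318333558, 'cx': 284.1953692576518, 'cy': 217.01089856502813, 'R': array([[ 0.98773946, -0.15523074,  0.01655848],
       [-0.09524792, -0.68328609, -0.72391157],
       [ 0.12368751,  0.71345886, -0.68969403]]), 't': array([-0.56647452,  0.1087166 ,  1.17443824])}
{'clock': 0.1, 'qpos': array([ 1.16079795,  0.52194316, -0.03633116,  1.59993133,  0.02121884,
        1.02112298, -0.11278619]), 'qd': array([-5.59447036e-05, -8.91117190e-04,  3.21682489e-04, -1.14113425e-03,
       -7.35244780e-04,  5.05885868e-04, -3.02268334e-04]), 'joint_efforts': array([ 3.79435922e-03, -9.28477478e+01,  1.98379733e+00, -3.70534194e+01,
        1.81796617e-02,  5.30874866e-03, -1.53028286e-04]), 'position': array([ 0.20817586, -0.58899358,  0.23079731]), 'tool_rot': array([-3.14057701e+00,  8.59063923e-05,  3.39813980e-01]), 'force': array([-0.23092962, -0.11007071,  0.16843245]), 'moment': array([ 0.00390313,  0.06231929, -0.03654941]), 'finger_force': 0.0, 'grip_width': 0.08500071223845558}
```

View pics/top0.png

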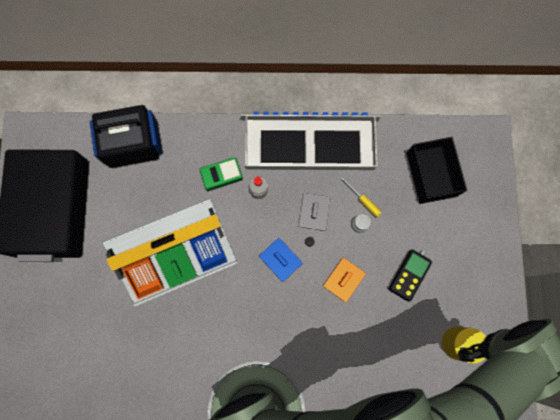

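View pics/side0.png

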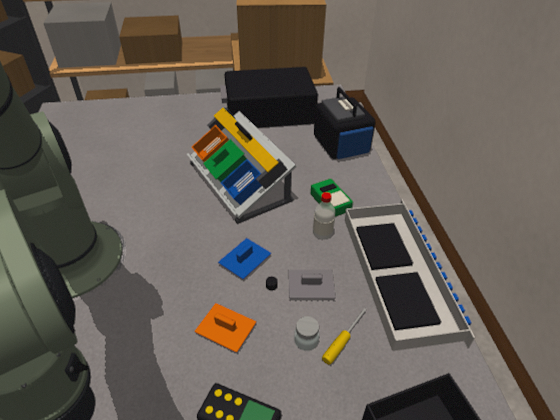

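Top view: the stand is on the left, with the boxes in the order orange (145,278), green (177,265), blue (210,248). The blue lid is at (281,259), the orange lid at (345,280) and the grey lid at (313,211). The side view shows the same layout. Next I'll look closely at the stand and measure the lids.

```bash
cat > h.py <<'E'
from workcell import bot
import cv2, numpy as np
from scipy.spatial.transform import Rotation as Rn
def cam(n):
    p=bot.camera_params(n); f=210/np.tan(np.radians(p["vertical_fov"]/2))
    return np.array([[f,0,p["cx"]],[0,f,p["cy"]],[0,0,1]]),p["R"],p["t"]
def proj(n,X):
    K,R,t=cam(n); c=np.atleast_2d(X)@R.T+t; u=c@K.T; return u[:,:2]/u[:,2:]
def plane(n,uv,z):
    K,R,t=cam(n); uv=np.atleast_2d(uv).astype(float)
    d=np.c_[uv,np.ones(len(uv))]@np.linalg.inv(K).T@R; o=-R.T@t
    return o+d*((z-o[2])/d[:,2])[:,None]
def tri(uvt,uvs):
    Ps=[K@np.c_[R,t] for K,R,t in (cam("top"),cam("side"))]
    X=cv2.triangulatePoints(Ps[0],Ps[1],np.atleast_2d(uvt).T.astype(float),np.atleast_2d(uvs).T.astype(float)); return (X[:3]/X[3]).T
HUE=dict(blue=(105,125),orange=(8,19),green=(50,80),yellow=(20,30))
def blobs(img,c,amin=100):
    h=cv2.cvtColor(img,cv2.COLOR_RGB2HSV); a,b=HUE[c]
    m=cv2.inRange(h,(a,120,50),(b,255,255))
    return [k for k in cv2.findContours(m,cv2.RETR_EXTERNAL,cv2.CHAIN_APPROX_NONE)[0] if cv2.contourArea(k)>amin]
def rect(n,k,z):
    P=plane(n,k[:,0,:],z)[:,:2]
    (c,wh,a)=cv2.minAreaRect((P*1000).astype(np.float32)); 
    if wh[0]<wh[1]: a+=90
    return np.array(c)/1000,sorted(wh),(a+90)%180-90
E
python3 - <<'E'
from h import *
for n in("top","side"):
    im=cv2.imread(f"pics/{n}0.png")[:,:,::-1].copy()
    for c in HUE:
        for k in blobs(im,c):
            r=cv2.boundingRect(k); print(n,c,r,cv2.contourArea(k),*rect(n,k,0.015) if c in("blue","orange") else "")
t=cv2.imread("pics/top0.png")[190:315,95:245]; s=cv2.imread("pics/side0.png")[100:225,180:300]
cv2.imwrite("pics/ct.png",cv2.resize(t,None,fx=4.8,fy=4.8,interpolation=cv2.INTER_CUBIC)); cv2.imwrite("pics/cs.png",cv2.resize(s,None,fx=4.8,fy=4.8,interpolation=cv2.INTER_CUBIC))
E
```

```text
top blue (259, 238, 43, 44) 939.5 [ 0.45768887 -0.07217921] [87.83539581298828, 111.43135070800781] 42.66945266723633
top blue (190, 230, 37, 42) 847.0 [0.48521481 0.1560742 ] [82.74781799316406, 110.68606567382812] 24.706140518188477
top blue (147, 111, 10, 35) 141.5 [0.89095752 0.35259088] [17.116683959960938, 122.02484893798828] 11.41373062133789
top orange (323, 258, 43, 44) 960.5 [ 0.39564728 -0.27197165] [88.41449737548828, 112.21495819091797] -35.75088882446289
top orange (122, 256, 41, 43) 988.5 [0.39905731 0.36036209] [95.24141693115234, 117.67379760742188] 26.245861053466797
top orange (354, 65, 78, 8) 187.5 [ 1.10933508 -0.45463684] [25.752702713012695, 263.7353210449219] -89.46788209676743
top orange (225, 63, 98, 9) 242.5 [ 1.11065771 -0.04858395] [26.75352668762207, 329.68206787109375] 89.83951568603516
top orange (148, 63, 77, 8) 192.0 [1.1102113  0.24804126] [25.610595703125, 257.3080749511719] -89.46377962827682
top green (155, 244, 42, 43) 997.5
top green (200, 158, 42, 33) 461.5
top yellow (442, 327, 44, 33) 836.0
top yellow (107, 214, 113, 57) 1449.0
top yellow (3
[... 578 characters left out ...]
8906, 206.6868896484375] 56.6357536315918
side orange (346, 90, 209, 330) 3682.5 [0.97994843 0.09224182] [75.53948211669922, 1338.056640625] 89.96034240722656
side orange (85, 89, 43, 11) 296.0 [-0.00215176  0.85737817] [68.8099594116211, 160.08987426757812] 0.10197952389717102
side orange (0, 51, 35, 46) 824.0 [-0.40211371  1.11412122] [89.06407928466797, 480.9394836425781] -65.81460762023926
side orange (49, 0, 284, 85) 11515.5 [0.3978082  1.44299854] [1033.3311767578125, 1233.7769775390625] -10.732986450195312
side green (240, 400, 35, 20) 404.0
side green (311, 179, 42, 37) 349.0
side green (204, 139, 42, 42) 882.0
side yellow (322, 330, 29, 35) 397.0
side yellow (214, 108, 65, 65) 944.0
```

View pics/ct.png

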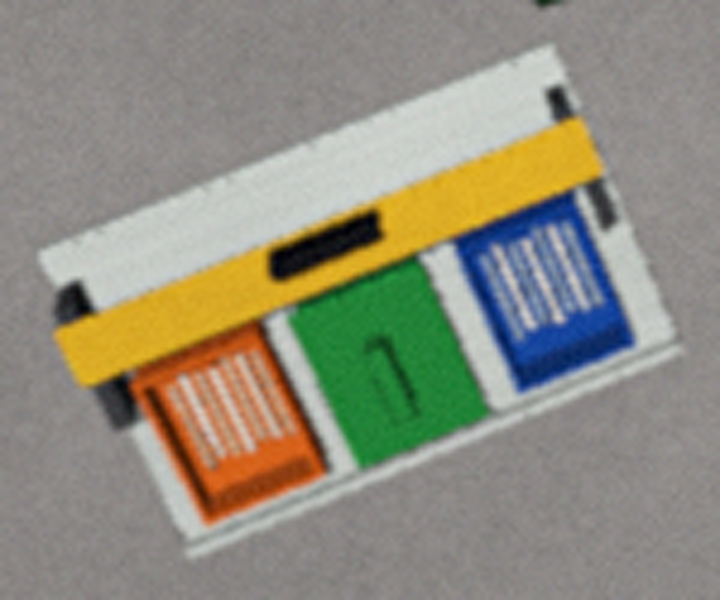

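View pics/cs.png

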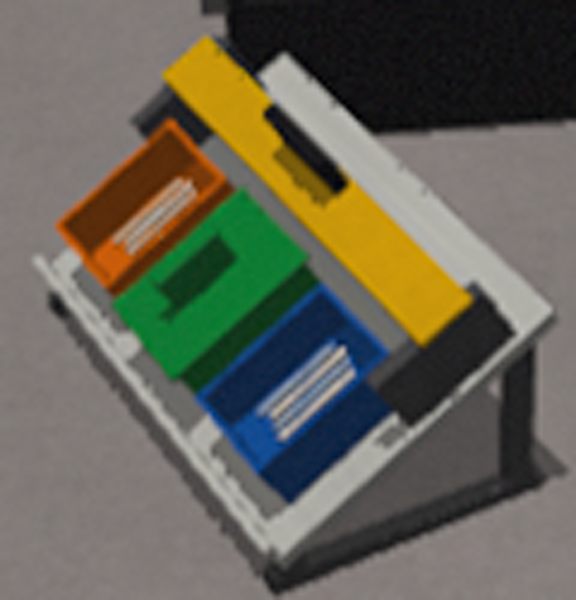

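Both views agree on the lids to about 2 mm: blue (0.457,-0.073) at 42.7°, orange (0.395,-0.273) at -35.8°. The crops show the bar corners, the green plate corners and the blue and orange rim corners clearly. I'll triangulate those against the given dimensions.

```bash
python3 - <<'E'
from h import *
F={ # top crop, side crop, model(mm) in green box frame
'barUL':((57,328),(210,38),(110,168,54)),'barDL':((85,385),(163,75),(70,168,54)),
'barUR':((582,120),(472,300),(110,-168,54)),'barDR':((605,172),(425,347),(70,-168,54)),
'gDL':((360,468),(115,298),(-56,44,45)),'gDR':((490,408),(182,378),(-56,-44,45)),
'bDL':((520,392),(200,395),(-52,-64,40)),'bDR':((635,345),(262,470),(-52,-144,40)),
'oDL':((205,523),(58,225),(-52,144,40)),'oDR':((328,470),(110,292),(-52,64,40))}
T=np.array([v[0] for v in F.values()])/4.8+[95,190]; S=np.array([v[1] for v in F.values()])/4.8+[180,100]
M=np.array([v[2] for v in F.values()])/1000
X=tri(T,S)
Rk,_=Rn.align_vectors(X-X.mean(0),M-M.mean(0)); print("free fit zyx deg",Rk.as_euler('ZYX',degrees=True))
yaw=Rk.as_euler('ZYX')[0]
R=Rn.from_euler('ZY',[yaw,-np.pi/6])
O=X-R.apply(M)
for k,x,o in zip(F,X,O): print(k,x.round(4),o.round(4))
o=np.median(O,0); print("origin",o,O.mean(0),"yaw",yaw)
for n,y in(("blue",-.104),("orange",.104)): print(n,"box",o+R.apply([0,y,0]),"seated",o+R.apply([0,y,.03]))
print("zaxis",R.apply([0,0,1]),"xaxis",R.apply([1,0,0]))
for n,uv in(("top",T),("side",S)): print((proj(n,o+R.apply(M))-uv).round(1).tolist())
E
```

```text
free fit zyx deg [ 2.29654088e+01 -2.96934995e+01 -1.87347453e-02]
barUL [0.4438 0.4242 0.1668] [0.4465 0.2428 0.0651]
barDL [0.4113 0.4106 0.1498] [0.4459 0.2428 0.068 ]
barUR [0.5712 0.1166 0.1678] [0.4428 0.2447 0.066 ]
barDR [0.5429 0.104  0.1471] [0.4463 0.2456 0.0654]
gDL [0.3671 0.2574 0.0855] [0.4496 0.2446 0.0745]
gDR [0.4045 0.179  0.0801] [0.4527 0.2472 0.0691]
bDL [0.4144 0.1604 0.0808] [0.4493 0.2448 0.0722]
bDR [0.4448 0.0894 0.0792] [0.4485 0.2473 0.0706]
oDL [0.3328 0.353  0.0779] [0.4489 0.2458 0.0692]
oDR [0.3651 0.2791 0.0748] [0.4499 0.2456 0.0662]
origin [0.44871285 0.24515601 0.06857832] [0.44804558 0.24511789 0.06862376] yaw 0.4008219978564246
blue box [0.48929108 0.14939899 0.06857832] seated [0.47547998 0.14354636 0.09455908]
orange box [0.40813462 0.34091303 0.06857832] seated [0.39432351 0.3350604  0.09455908]
zaxis [-0.46037029 -0.19508766  0.8660254 ] xaxis [0.79738473 0.33790174 0.5       ]
[[-1.2, -1.1], [-0.8, -1.1], [-0.2, -2.6], [0.1, -1.4], [0.1, -0.1], [0.6, 0.8], [-0.0, -0.2], [0.7, -0.7], [0.2, -0.2], [-0.1, 0.2]]
[[0.4, -1.4], [0.8, -0.6], [1.5, -0.9], [0.3, -0.8], [-0.8, 1.7], [-2.0, 0.9], [-0.8, 1.1], [-0.8, 1.3], [-0.4, 0.4], [-0.6, -0.5]]
```

The tri­angulated points fit the given geometry to about 1–2 px, tilt 29.7° against 30°. I'll write a planning helper that gives relative rows, and compute the first moves.

```bash
cat >> h.py <<'E'
def pose(pos,Rm): T=np.eye(4);T[:3,:3]=Rm.as_matrix();T[:3,3]=pos;return T
YAW=0.4008; G=np.array([.449,.2455,.069]); RB=Rn.from_euler('ZY',[YAW,-np.pi/6]); FL=Rn.from_euler('x',np.pi)
def lidpick(xy,yaw_deg,z): return pose([*xy,z],Rn.from_euler('z',yaw_deg,degrees=True)*FL)
def box(x,y,z): return pose(G+RB.apply([x,y,z]),RB*FL)   # TCP at box-frame (m), y from green
def now():
    s=bot.observe(); return pose(s["position"],Rn.from_euler('xyz',s["tool_rot"]))
def rel(A,B):
    D=np.linalg.inv(A)@B; r=Rn.from_matrix(D[:3,:3]).as_rotvec()/(2*np.pi)
    return np.r_[D[:3,3],r].round(4).tolist()
E
python3 - <<'E'
from h import *
a=now(); b=lidpick((.457,-.073),42.7,.12); c=lidpick((.457,-.073),42.7,.02)
print(rel(a,b),rel(b,c))
# up-slope corner check in side view
M=np.array([[52,-64,40],[52,-144,40],[52,144,40],[52,64,40],[56,44,45],[56,-44,45]])/1000
print((proj("side",G+RB.apply(M))-(np.array([[320,288],[390,352],[170,120],[232,182],[240,190],[312,258]])/4.8+[180,100])).round(1).tolist())
E
```

```text
[0.4066, -0.4034, 0.1112, -0.0002, -0.0, -0.0645] [0.0, 0.0, 0.1, 0.0, 0.0, -0.0]
[[1.3, -1.1], [0.6, 0.4], [0.9, -0.1], [-0.6, -0.7], [0.9, -1.0], [-0.2, -0.3]]
```

Emit:
{"method": "move_arm", "body": {"moves": [[[0.5,0.407,-0.403,0.111,0,0,-0.0645],[0.5,0.407,-0.403,0.111,0,0,-0.0645],[0.5,0.407,-0.403,0.111,0,0,-0.0645],[0.5,0.407,-0.403,0.111,0,0,-0.0645],[0.5,0.407,-0.403,0.111,0,0,-0.0645]]], "force": 40}}

```text
clock: 0.6
position: [0.3154, -0.3665, 0.1834]
tool_rot: [-3.142, -0.0, 0.745]
force: [2.4, -0.5, 0.5]
grip_width: 0.0427
finger_force: 0.0
```

```bash
python3 - <<'E'
from h import *
print(bot.observe()["qpos"].round(2),rel(now(),lidpick((.457,-.073),42.7,.12)))
E
```

```text
[ 0.89  0.37 -0.19  2.01  0.1   0.78 -0.19] [0.303, -0.1198, 0.0634, -0.0, -0.0, -0.0001]
```

Emit:
{"method": "move_arm", "body": {"moves": [[[0.5,0.303,-0.12,0.063,0,0,0],[0.5,0.303,-0.12,0.063,0,0,0],[0.5,0.303,-0.12,0.063,0,0,0],[0.5,0.303,-0.12,0.063,0,0,0],[0.5,0.303,-0.12,0.063,0,0,0]]]}}

```text
clock: 1.1
position: [0.422, -0.1454, 0.136]
tool_rot: [3.142, -0.0, 0.745]
force: [1.3, -2.0, -0.4]
grip_width: 0.0427
finger_force: 0.0
```

```bash
python3 - <<'E'
from h import *
print(bot.observe()["qpos"].round(2),rel(now(),lidpick((.457,-.073),42.7,.12)))
E
```

```text
[ 0.4   0.4  -0.25  2.13  0.16  0.63 -0.79] [0.0747, -0.0295, 0.016, 0.0, -0.0, -0.0001]
```

Emit:
{"method": "move_arm", "body": {"moves": [[[0.5,0.075,-0.0295,0.016,0,0,0],[0.5,0.075,-0.0295,0.016,0,0,0],[0.5,0.075,-0.0295,0.06,0,0,0],[0.5,0.075,-0.0295,0.095,0,0,0],[0.5,0.075,-0.0295,0.116,0,0,0]]]}}

```text
clock: 1.6
position: [0.4558, -0.0741, 0.018]
tool_rot: [-3.14, 0.002, 0.746]
force: [0.5, 0.3, 0.0]
grip_width: 0.0425
finger_force: 0.0
```

Emit:
{"method": "move_arm", "body": {"moves": [[[0.5,0,0,0,0,0,0],[0,0,0,0,0,0,0],[0,0,0,0,0,0,0],[0,0,0,0,0,0,0],[0,0,0,0,0,0,0]]]}}

```text
clock: 2.1
position: [0.4575, -0.0749, 0.0215]
tool_rot: [3.14, -0.001, 0.745]
force: [-1.9, -0.4, 10.6]
grip_width: 0.0132
finger_force: 40.5
```

```bash
python3 - <<'E'
from h import *
s=bot.observe();print(s["qpos"].round(2),s["position"],s["force"],s["grip_width"],s["finger_force"])
a=lidpick((.457,-.073),42.7,.02); b=box(0,-.104,.049+.09); c=box(0,-.104,.049)
print(rel(a,b),rel(b,c))
E
```

```text
[ 0.16  0.64 -0.16  2.15  0.27  0.37 -1.05] [ 0.45748421 -0.07485808  0.02154905] [-1.93701768 -0.37565005 10.59656969] 0.01320805506975513 40.54723620414734
[0.1096, -0.1651, -0.1694, -0.0144, 0.0825, 0.0536] [0.0, -0.0, 0.09, -0.0, 0.0, -0.0]
```

Emit:
{"method": "move_arm", "body": {"moves": [[[0,0,0,-0.04,0,0,0],[0,0,0,-0.09,0,0,0],[0,0,0,-0.14,0,0,0],[0,0,0,-0.16,0,0,0],[0,0,0,-0.16,0,0,0]]]}}

```text
clock: 2.6
position: [0.4583, -0.0751, 0.184]
tool_rot: [3.136, -0.004, 0.744]
force: [0.7, 0.5, -0.5]
grip_width: 0.0133
finger_force: 39.3
```

```bash
python3 - <<'E'
from h import *
s=bot.observe();print(s["qpos"].round(2),s["position"],s["force"],s["grip_width"],s["finger_force"])
b=box(0,-.104,.049+.09);print(b[:3,3], rel(now(),b))
# lid in hand seen by both cams: plate top plane z = tcp z -.005
for n in("top","side"):
    im=bot.grab_frame(n)
    for k in blobs(im,"blue",500): print(n,cv2.boundingRect(k),*rect(n,k,s["position"][2]-.005))
    cv2.imwrite(f"pics/{n}1.png",im[:,:,::-1])
E
```

```text
[ 0.27  0.34 -0.29  2.05  0.14  0.76 -0.93] [ 0.45827425 -0.07510282  0.18402168] [ 0.65546187  0.54849877 -0.4803433 ] 0.013302150137082377 39.30355668067932
[0.42558406 0.12262631 0.18937753] [0.1099, -0.1676, -0.0058, -0.0136, 0.0817, 0.0536]
top (190, 230, 37, 41) [0.46577301 0.13643182] [74.6762466430664, 100.1746826171875] 25.426528930664062
side (214, 200, 58, 35) [ 0.45867883 -0.07893305] [86.29107666015625, 111.32526397705078] 42.98573684692383
side (337, 126, 37, 33) [0.79757843 0.17406088] [93.24136352539062, 184.8460693359375] 67.43932342529297
```

View pics/side1.png

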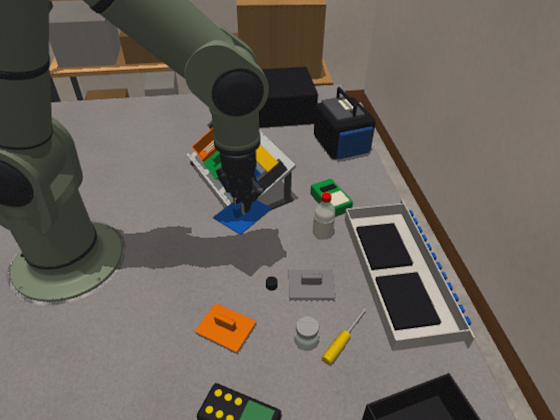

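Side view: the blue lid hangs level and centred in the gripper at (241,217). The next move takes it over the blue box.

Emit:
{"method": "move_arm", "body": {"moves": [[[0,0.11,-0.168,-0.006,-0.0136,0.0817,0.0536],[0,0.11,-0.168,-0.006,-0.0136,0.0817,0.0536],[0,0.11,-0.168,-0.006,-0.0136,0.0817,0.0536],[0,0.11,-0.168,-0.006,-0.0136,0.0817,0.0536],[0,0.11,-0.168,-0.006,-0.0136,0.0817,0.0536]]]}}

```text
clock: 3.2
position: [0.4268, 0.0844, 0.185]
tool_rot: [3.114, -0.393, 0.472]
force: [1.1, -0.4, -0.2]
grip_width: 0.0136
finger_force: 39.4
```

```bash
python3 - <<'E'
from h import *
s=bot.observe();print(s["qpos"].round(2),s["position"],s["force"],s["grip_width"],s["finger_force"])
print(rel(now(),box(0,-.104,.049+.09)))
E
```

```text
[ 0.17  0.18 -0.52  2.4   0.33  0.2  -1.74] [0.42684509 0.08441448 0.18501216] [ 1.0777042  -0.36242645 -0.20804097] 0.013629449449566278 39.35357451438904
[0.0167, -0.0347, 0.0012, -0.0006, 0.0206, 0.0104]
```

```bash
python3 - <<'E'
from h import *
print(rel(now(),box(0,-.104,.049+.05)))
E
```

```text
[0.0218, -0.0343, 0.0409, -0.0006, 0.0206, 0.0104]
```

Emit:
{"method": "move_arm", "body": {"moves": [[[0,0.022,-0.034,0.041,-0.0006,0.0206,0.0104],[0,0.022,-0.034,0.041,-0.0006,0.0206,0.0104],[0,0.022,-0.034,0.041,-0.0006,0.0206,0.0104],[0,0.022,-0.034,0.041,-0.0006,0.0206,0.0104],[0,0.022,-0.034,0.041,-0.0006,0.0206,0.0104]]]}}

```text
clock: 3.7
position: [0.4284, 0.1159, 0.1942]
tool_rot: [-3.14, -0.479, 0.412]
force: [1.2, -0.0, 0.1]
grip_width: 0.0135
finger_force: 39.4
```

```bash
python3 - <<'E'
from h import *
s=bot.observe();print(s["qpos"].round(2),s["position"],s["force"],s["grip_width"],s["finger_force"])
print(rel(now(),box(0,-.104,.049+.05)))
E
```

```text
[ 0.33  0.19 -0.79  2.43  0.98  0.16 -2.52] [0.42839126 0.11587743 0.19420251] [ 1.20887171 -0.04147647  0.07950849] 0.013525877727021287 39.38833236694336
[-0.0003, -0.007, 0.0443, -0.0011, 0.0071, 0.0015]
```

The arm meets joint limits here (j7 at -2.52). The lid is symmetric, so I'll turn the tool half round, well clear of the stand, to bring j7 back to mid-range.

Emit:
{"method": "move_arm", "body": {"moves": [[[0,0,0,0,0,0,-0.119],[0,0,0,0,0,0,-0.119],[0,0,0,0,0,0,-0.119],[0,0,0,0,0,0,-0.119],[0,0,0,0,0,0,-0.119]]]}}

```text
clock: 4.2
position: [0.4281, 0.1148, 0.1938]
tool_rot: [2.807, -0.347, 1.211]
force: [0.5, 0.3, -1.2]
grip_width: 0.0128
finger_force: 39.4
```

```bash
cat >> h.py <<'E'
HT=pose([0,0,0],Rn.from_euler('z',np.pi))
def st():
    s=bot.observe();print(round(s["clock"],1),s["qpos"].round(2),s["position"].round(4),s["force"].round(1),round(s["grip_width"],4),round(s["finger_force"],1))
E
python3 - <<'E'
from h import *
st();print(rel(now(),box(0,-.104,.049+.07)@HT))
E
```

```text
4.2 [ 0.48  0.22 -0.95  2.43  1.08  0.21 -1.87] [0.4281 0.1148 0.1938] [ 0.5  0.3 -1.2] 0.0128 39.4
[0.0051, -0.0062, 0.0243, -0.0084, -0.0046, -0.3807]
```

Emit:
{"method": "move_arm", "body": {"moves": [[[0,0,0,0,0,0,-0.119],[0,0,0,0,0,0,-0.119],[0,0,0,0,0,0,-0.119],[0,0,0,0,0,0,-0.119],[0,0,0,0,0,0,-0.119]]]}}

```text
clock: 4.7
position: [0.428, 0.1148, 0.1938]
tool_rot: [2.666, -0.039, 1.909]
force: [0.1, 0.1, -1.0]
grip_width: 0.0132
finger_force: 39.4
```

Emit:
{"method": "move_arm", "body": {"moves": [[[0,0,0,0,0,0,-0.119],[0,0,0,0,0,0,-0.119],[0,0,0,0,0,0,-0.119],[0,0,0,0,0,0,-0.119],[0,0,0,0,0,0,-0.119]]]}}

```text
clock: 5.2
position: [0.428, 0.1148, 0.1937]
tool_rot: [2.755, 0.286, 2.591]
force: [0.1, -0.6, -0.3]
grip_width: 0.0131
finger_force: 39.4
```

Emit:
{"method": "move_arm", "body": {"moves": [[[0,0,0,0,0,0,-0.119],[0,0,0,0,0,0,-0.119],[0,0,0,0,0,0,-0.119],[0,0,0,0,0,0,-0.119],[0,0,0,0,0,0,-0.119]]]}}

```text
clock: 5.7
position: [0.4278, 0.1148, 0.1936]
tool_rot: [3.059, 0.47, -2.908]
force: [-0.2, -0.1, -0.3]
grip_width: 0.0129
finger_force: 39.4
```

```bash
python3 - <<'E'
from h import *
st();print(rel(now(),box(0,-.104,.049+.06)@HT))
E
```

```text
5.7 [ 0.77  0.36 -1.34  2.42  1.26  0.4   0.22] [0.4278 0.1148 0.1936] [-0.2 -0.1 -0.3] 0.0129 39.4
[0.0008, 0.0079, 0.0342, 0.0004, -0.0076, -0.0237]
```

Emit:
{"method": "move_arm", "body": {"moves": [[[0,0.001,0.008,0.034,0.0004,-0.0076,-0.0237],[0,0.001,0.008,0.034,0.0004,-0.0076,-0.0237],[0,0.001,0.008,0.034,0.0004,-0.0076,-0.0237],[0,0.001,0.008,0.034,0.0004,-0.0076,-0.0237],[0,0.001,0.008,0.034,0.0004,-0.0076,-0.0237]]]}}

```text
clock: 6.2
position: [0.4461, 0.1303, 0.1668]
tool_rot: [3.139, 0.517, -2.743]
force: [-0.3, 0.5, -1.0]
grip_width: 0.013
finger_force: 39.4
```

```bash
python3 - <<'E'
from h import *
st();print(rel(now(),box(0,-.104,.049+.06)@HT),rel(now(),box(0,-.104,.049)@HT))
n="side";im=bot.grab_frame(n)
cv2.imwrite("pics/s2.png",cv2.resize(im[90:290,150:320,::-1],None,fx=3,fy=3,interpolation=cv2.INTER_CUBIC))
# predicted plate corners in the crop for TCP 20 mm above lid origin
C=np.array([[s*.056,t*.044,-(.015-.020)] for s,t in((1,1),(1,-1),(-1,-1),(-1,1))])
T=now();print(((proj(n,C@T[:3,:3].T+T[:3,3])-[150,90])*3).round().tolist())
E
```

```text
6.2 [ 0.74  0.65 -1.49  2.43  1.59  0.71  0.07] [0.4461 0.1303 0.1668] [-0.3  0.5 -1. ] 0.013 39.4
[0.0077, 0.001, -0.0004, 0.0001, -0.0011, -0.0004] [0.0073, 0.0009, 0.0596, 0.0001, -0.0011, -0.0004]
[[179.0, 239.0], [221.0, 292.0], [316.0, 207.0], [270.0, 158.0]]
```

View pics/s2.png

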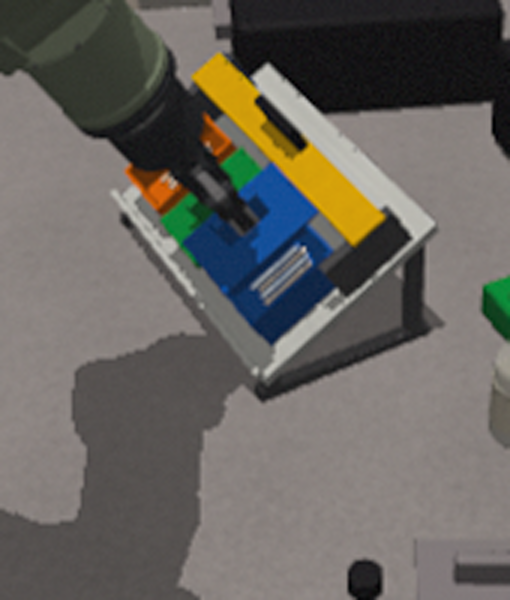

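The lid is over the blue box with corners at (183,243), (232,293), (320,213), (270,162), within about 1.5 px of prediction. I'll lower it to just above the rim and correct x by 7.5 mm.

Emit:
{"method": "move_arm", "body": {"moves": [[[0,0.0075,0.001,0.015,0,-0.001,0],[0,0.0075,0.001,0.03,0,-0.001,0],[0,0.0075,0.001,0.038,0,-0.001,0],[0,0.0075,0.001,0.038,0,-0.001,0]]]}}

```text
clock: 6.65
position: [0.46, 0.1367, 0.1309]
tool_rot: [3.141, 0.522, -2.741]
force: [-0.2, 0.0, -0.2]
grip_width: 0.013
finger_force: 39.4
```

```bash
python3 - <<'E'
from h import *
st();print(rel(now(),box(0,-.104,.049)@HT))
n="side";im=bot.grab_frame(n)
cv2.imwrite("pics/s3.png",cv2.resize(im[130:230,180:300,::-1],None,fx=5,fy=5,interpolation=cv2.INTER_CUBIC))
C=np.array([[s*.056,t*.044,.005] for s,t in((1,1),(1,-1),(-1,-1),(-1,1))])
T=now();print(((proj(n,C@T[:3,:3].T+T[:3,3])-[180,130])*5).round().tolist())
E
```

```text
6.7 [ 0.67  0.85 -1.49  2.43  1.73  0.9   0.  ] [0.46   0.1367 0.1309] [-0.2  0.  -0.2] 0.013 39.4
[0.003, 0.0005, 0.0208, 0.0001, -0.0003, 0.0]
[[178.0, 240.0], [249.0, 328.0], [403.0, 189.0], [325.0, 108.0]]
```

View pics/s3.png

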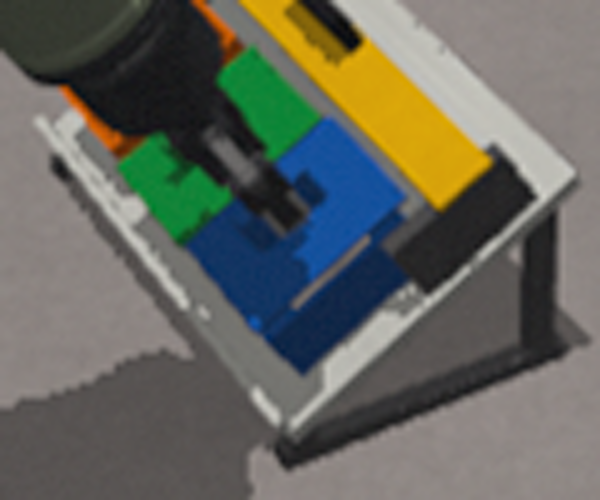

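The lid sits over the mouth and lines up with the box, about 1.5 px off. Lowering it in.

Emit:
{"method": "move_arm", "body": {"moves": [[[0,0.003,0.0005,0.006,0,0,0],[0,0.003,0.0005,0.012,0,0,0],[0,0.003,0.0005,0.018,0,0,0],[0,0.003,0.0005,0.022,0,0,0],[0,0.003,0.0005,0.022,0,0,0]]]}}

```text
clock: 7.2
position: [0.4684, 0.1403, 0.1117]
tool_rot: [-3.139, 0.525, -2.739]
force: [-8.7, -9.5, 18.5]
grip_width: 0.0132
finger_force: 50.6
```

```bash
python3 - <<'E'
from h import *
st();print(rel(now(),box(0,-.104,.049)@HT))
E
```

```text
7.2 [ 0.64  0.93 -1.47  2.43  1.8   0.96 -0.02] [0.4684 0.1403 0.1117] [-8.7 -9.5 18.5] 0.0132 50.6
[0.0012, 0.0004, -0.0004, -0.0002, 0.0003, 0.0003]
```

Contact came at the expected seated height, with about 22 N normal to the slope. I'll release, back off and check.

Emit:
{"method": "move_arm", "body": {"moves": [[[0.5,0,0,-0.001,0,0,0],[0.5,0,0,-0.002,0,0,0],[0.5,0,0,-0.002,0,0,0],[0.5,0,0,-0.03,0,0,0],[0.5,0,0,-0.07,0,0,0]]]}}

```text
clock: 7.7
position: [0.4472, 0.1307, 0.1617]
tool_rot: [3.137, 0.514, -2.739]
force: [-0.4, -0.3, 0.3]
grip_width: 0.0428
finger_force: 0.0
```

```bash
cat >> h.py <<'E'
def check(c,y):
    n="side";im=bot.grab_frame(n)
    M=np.array([[s*.056,t*.044+y,.045] for s,t in((1,1),(1,-1),(-1,-1),(-1,1))])
    p=proj(n,G+RB.apply(M)); print("pred plate corners crop5",((p-[180,100])*5).round().tolist()); return im
E
python3 - <<'E'
from h import *
st();im=check("blue",-.104); check("green",0)
cv2.imwrite("pics/s4.png",cv2.resize(im[100:220,180:300,::-1],None,fx=5,fy=5,interpolation=cv2.INTER_CUBIC))
E
```

```text
7.7 [ 0.73  0.68 -1.49  2.43  1.6   0.74  0.07] [0.4472 0.1307 0.1617] [-0.4 -0.3  0.3] 0.0428 0.0
pred plate corners crop5 [[337.0, 281.0], [414.0, 363.0], [263.0, 500.0], [192.0, 412.0]]
pred plate corners crop5 [[255.0, 193.0], [324.0, 267.0], [180.0, 397.0], [116.0, 318.0]]
```

View pics/s4.png

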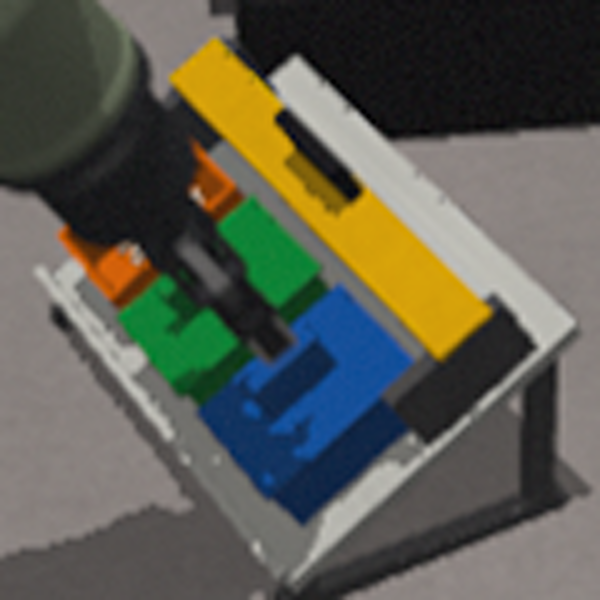

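The blue lid is seated: its plate corners at (337,287), (415,365), (270,497) match the prediction within 1.5 px. Now the orange lid.

```bash
python3 - <<'E'
from h import *
print(rel(now(),lidpick((.395,-.273),144.2,.2)))
E
```

```text
[0.1635, -0.3487, -0.1317, 0.0416, 0.0757, 0.1601]
```

Emit:
{"method": "move_arm", "body": {"moves": [[[0.5,0,0,-0.05,0,0,0],[0.5,0.163,-0.349,-0.132,0.0416,0.0757,0.16],[0.5,0.163,-0.349,-0.132,0.0416,0.0757,0.16],[0.5,0.163,-0.349,-0.132,0.0416,0.0757,0.16],[0.5,0.163,-0.349,-0.132,0.0416,0.0757,0.16]]]}}

```text
clock: 8.3
position: [0.4146, -0.0778, 0.1897]
tool_rot: [3.073, 0.232, 2.989]
force: [0.8, -0.5, 0.2]
grip_width: 0.0429
finger_force: 0.0
```

```bash
python3 - <<'E'
from h import *
st();print(rel(now(),lidpick((.395,-.273),144.2,.13)))
E
```

```text
8.3 [ 1.25  0.5  -1.45  2.28  0.82  0.7   0.68] [ 0.4146 -0.0778  0.1897] [ 0.8 -0.5  0.2] 0.0429 0.0
[0.0037, -0.1995, 0.0469, 0.0193, 0.0337, 0.076]
```

Emit:
{"method": "move_arm", "body": {"moves": [[[0.5,0.004,-0.2,0.047,0.0193,0.0337,0.076],[0.5,0.004,-0.2,0.047,0.0193,0.0337,0.076],[0.5,0.004,-0.2,0.047,0.0193,0.0337,0.076],[0.5,0.004,-0.2,0.047,0.0193,0.0337,0.076],[0.5,0.004,-0.2,0.047,0.0193,0.0337,0.076]]]}}

```text
clock: 8.8
position: [0.3953, -0.276, 0.127]
tool_rot: [3.141, -0.001, 2.513]
force: [-0.2, 1.2, 0.0]
grip_width: 0.043
finger_force: 0.0
```

```bash
python3 - <<'E'
from h import *
st();print(rel(now(),lidpick((.395,-.273),144.2,.02)))
E
```

```text
8.8 [ 1.29  0.71 -1.12  2.02  0.8   0.94  0.68] [ 0.3953 -0.276   0.127 ] [-0.2  1.2  0. ] 0.043 0.0
[0.0018, 0.0022, 0.107, 0.0, -0.0002, -0.0006]
```

Emit:
{"method": "move_arm", "body": {"moves": [[[0.5,0.002,0.002,0.04,0,0,0],[0.5,0.002,0.002,0.08,0,0,0],[0.5,0.002,0.002,0.105,0,0,0],[0.5,0.002,0.002,0.106,0,0,0],[0,0.002,0.002,0.106,0,0,0]]]}}

```text
clock: 9.3
position: [0.3967, -0.2682, 0.0238]
tool_rot: [3.139, 0.002, 2.522]
force: [-1.5, -0.2, 0.4]
grip_width: 0.0292
finger_force: 0.0
```

Emit:
{"method": "move_arm", "body": {"moves": [[[0,0,0,0,0,0,0],[0,0,0,0,0,0,0],[0,0,0,0,0,0,0],[0,0,0,0,0,0,0]]]}}

```text
clock: 9.7
position: [0.3972, -0.2692, 0.025]
tool_rot: [3.14, 0.005, 2.521]
force: [-1.3, 1.4, 9.1]
grip_width: 0.0131
finger_force: 40.4
```

Emit:
{"method": "move_arm", "body": {"moves": [[[0,0,0,-0.04,0,0,0],[0,0,0,-0.09,0,0,0],[0,0,0,-0.14,0,0,0],[0,0,0,-0.18,0,0,0],[0,0,0,-0.18,0,0,0]]]}}

```text
clock: 10.2
position: [0.3975, -0.2696, 0.2087]
tool_rot: [3.141, 0.01, 2.521]
force: [0.8, -0.9, -0.7]
grip_width: 0.0134
finger_force: 39.5
```

```bash
python3 - <<'E'
from h import *
st();print(rel(now(),box(0,.104,.049+.10)@HT))
s=bot.observe()
for n in("top","side"):
    im=bot.grab_frame(n)
    for k in blobs(im,"orange",400)[:4]: print(n,cv2.boundingRect(k),*rect(n,k,s["position"][2]-.006))
E
```

```text
10.2 [ 1.37  0.59 -1.23  1.96  0.65  1.05  0.79] [ 0.3975 -0.2696  0.2087] [ 0.8 -0.9 -0.7] 0.0134 39.5
[0.3855, 0.4396, 0.0072, -0.0432, -0.0744, -0.1585]
top (121, 257, 42, 42) [0.38661475 0.31418112] [81.00094604492188, 106.90267944335938] 28.76752281188965
top (127, 63, 215, 9) [1.01566467 0.07013574] [25.065643310546875, 642.9283447265625] -89.92695515602827
side (185, 258, 70, 43) [ 0.39757184 -0.27624823] [87.36221313476562, 110.7551040649414] -35.11956787109375
side (346, 90, 209, 330) [ 0.86185144 -0.10834076] [59.4833869934082, 1053.678955078125] 89.95223236083984
side (118, 0, 215, 85) [0.4696817  0.94417297] [813.9090576171875, 834.805419921875] -10.933425903320312
```

Emit:
{"method": "move_arm", "body": {"moves": [[[0,0.386,0.44,-0.01,-0.0432,-0.0744,-0.1585],[0,0.386,0.44,-0.01,-0.0432,-0.0744,-0.1585],[0,0.386,0.44,-0.01,-0.0432,-0.0744,-0.1585],[0,0.386,0.44,-0.01,-0.0432,-0.0744,-0.1585],[0,0.386,0.44,-0.01,-0.0432,-0.0744,-0.1585]]]}}

```text
clock: 10.8
position: [0.3736, -0.0193, 0.2098]
tool_rot: [3.072, 0.351, -3.104]
force: [-124.0, -8.2, -60.0]
grip_width: 0.013
finger_force: 39.8
```

```bash
python3 - <<'E'
from h import *
st();print(rel(now(),box(0,.104,.049+.10)@HT))
E
```

```text
10.8 [ 1.38  0.18 -1.49  2.43  0.36  0.36  1.23] [ 0.3736 -0.0193  0.2098] [-124.    -8.2  -60. ] 0.013 39.8
[0.0242, 0.3315, 0.0268, -0.0136, -0.0254, -0.0534]
```

A large force appeared at the wrist (-124 N in x). I need to see why before going on.

```bash
python3 - <<'E'
from h import *
st();a=bot.grab_frame("side");st();b=bot.grab_frame("top");st()
o=np.hstack([a[60:360,:380],b[120:420,130:510]])
cv2.imwrite("pics/c5.png",o[:,:,::-1]); print(bot.observe()["qd"].round(2))
E
```

```text
10.8 [ 1.38  0.18 -1.49  2.43  0.36  0.36  1.23] [ 0.3736 -0.0193  0.2098] [-124.    -8.2  -60. ] 0.013 39.8
10.8 [ 1.38  0.16 -1.5   2.43  0.34  0.35  1.25] [ 0.3791 -0.0157  0.2137] [-4.   7.2 -1.6] 0.0128 40.0
10.9 [ 1.38  0.17 -1.49  2.43  0.35  0.36  1.23] [ 0.3759 -0.0186  0.2116] [ 0.7  0.2 -0.3] 0.013 40.0
[ 0.03  0.11  0.02  0.04  0.18  0.16 -0.22]
```

View pics/c5.png

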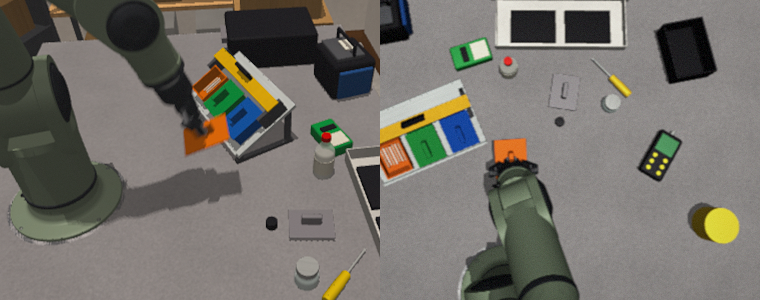

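Side and top views: the orange lid is still held, at side (207,133), clear of everything. The spike was momentary, as joints ran onto their limits close to the base; force is back to about 0. From here I'll route farther out and move more slowly.

```bash
python3 - <<'E'
from h import *
def W(x,y,z,tilt): return pose([x,y,z],Rn.from_euler('ZY',[YAW,-np.radians(tilt)])*FL)@HT
a=now();w1=W(.45,.03,.23,10);w2=W(.43,.26,.24,12)
st();print(rel(a,w1),rel(w1,w2))
E
```

```text
10.9 [ 1.38  0.17 -1.49  2.43  0.35  0.36  1.23] [ 0.3759 -0.0186  0.2116] [ 0.7  0.2 -0.3] 0.013 40.0
[-0.0777, 0.0447, 0.0121, -0.0049, 0.0302, -0.0542] [-0.072, 0.2196, 0.0025, 0.0, -0.0056, 0.0]
```

Emit:
{"method": "move_arm", "body": {"moves": [[[0,-0.02,0.01,0.003,-0.001,0.006,-0.011],[0,-0.035,0.02,0.006,-0.002,0.012,-0.022],[0,-0.05,0.03,0.009,-0.003,0.018,-0.033],[0,-0.065,0.038,0.011,-0.004,0.024,-0.044],[0,-0.078,0.045,0.012,-0.005,0.03,-0.054]]]}}

```text
clock: 11.4
position: [0.4477, 0.028, 0.2266]
tool_rot: [3.132, 0.166, -2.747]
force: [-0.2, -1.0, -0.6]
grip_width: 0.0131
finger_force: 40.0
```

```bash
python3 - <<'E'
from h import *
def W(x,y,z,tilt): return pose([x,y,z],Rn.from_euler('ZY',[YAW,-np.radians(tilt)])*FL)@HT
st();print(rel(now(),W(.43,.26,.24,12)))
E
```

```text
11.4 [ 0.89  0.41 -1.3   2.12  0.54  0.8   1.26] [0.4477 0.028  0.2266] [-0.2 -1.  -0.6] 0.0131 40.0
[-0.0741, 0.2209, 0.001, 0.0014, -0.007, -0.001]
```

Emit:
{"method": "move_arm", "body": {"moves": [[[0,-0.013,0.04,0,0,-0.001,0],[0,-0.026,0.08,0,0,-0.002,0],[0,-0.04,0.12,0,0.001,-0.004,0],[0,-0.053,0.16,0,0.001,-0.005,0],[0,-0.066,0.2,0.001,0.001,-0.007,-0.001]]]}}

```text
clock: 11.9
position: [0.4307, 0.2384, 0.2386]
tool_rot: [3.14, 0.212, -2.744]
force: [1.1, -0.7, -0.6]
grip_width: 0.0131
finger_force: 40.0
```

```bash
python3 - <<'E'
from h import *
st();print(rel(now(),box(.02,.104,.125)@HT))
E
```

```text
11.9 [ 0.29  0.4  -1.18  2.06  0.64  0.82  0.73] [0.4307 0.2384 0.2386] [ 1.1 -0.7 -0.6] 0.0131 40.0
[0.0362, 0.1032, 0.0449, 0.0, -0.0496, -0.0005]
```

Emit:
{"method": "move_arm", "body": {"moves": [[[0,0.007,0.02,0.009,0,-0.01,0],[0,0.014,0.041,0.018,0,-0.02,0],[0,0.022,0.062,0.027,0,-0.03,0],[0,0.029,0.083,0.036,0,-0.04,0],[0,0.036,0.103,0.045,0,-0.0496,0]]]}}

```text
clock: 12.4
position: [0.374, 0.3122, 0.1915]
tool_rot: [-3.135, 0.493, -2.744]
force: [0.9, -0.3, -1.1]
grip_width: 0.0132
finger_force: 40.0
```

```bash
python3 - <<'E'
from h import *
st();print(rel(now(),box(0,.104,.085)@HT))
E
```

```text
12.4 [-0.2   0.32 -0.93  2.33  1.29  0.59 -0.21] [0.374  0.3122 0.1915] [ 0.9 -0.3 -1.1] 0.0132 40.0
[0.0227, 0.0136, 0.0432, -0.0012, -0.0049, -0.0004]
```

Emit:
{"method": "move_arm", "body": {"moves": [[[0,0.008,0.004,0.015,0,-0.001,0],[0,0.015,0.006,0.03,0,-0.002,0],[0,0.018,0.007,0.038,0,-0.003,0],[0,0.018,0.007,0.038,0,-0.003,0],[0,0.018,0.007,0.038,0,-0.003,0]]]}}

```text
clock: 12.9
position: [0.374, 0.319, 0.1499]
tool_rot: [-3.135, 0.509, -2.744]
force: [-0.7, -0.0, -1.6]
grip_width: 0.013
finger_force: 40.0
```

```bash
python3 - <<'E'
from h import *
st();print(rel(now(),box(0,.104,.075)@HT),rel(now(),box(0,.104,.052)@HT))
n="side";im=bot.grab_frame(n);m=bot.grab_frame("top")
cv2.imwrite("pics/s6.png",np.hstack([cv2.resize(im[110:190,170:240,::-1],None,fx=5,fy=5,interpolation=cv2.INTER_CUBIC),cv2.resize(m[230:310,110:190,::-1],None,fx=5,fy=5,interpolation=cv2.INTER_CUBIC)]))
C=np.array([[s*.056,t*.044,.010] for s,t in((1,1),(1,-1),(-1,-1),(-1,1))])
T=now();print(((proj(n,C@T[:3,:3].T+T[:3,3])-[170,110])*5).round().tolist())
print(((proj("top",C@T[:3,:3].T+T[:3,3])-[110,230])*5+[350,0]).round().tolist())
E
```

```text
12.9 [-0.29  0.44 -0.89  2.37  1.54  0.65 -0.48] [0.374  0.319  0.1499] [-0.7 -0.  -1.6] 0.013 40.0
[0.0053, 0.0071, 0.0153, -0.0013, -0.0023, -0.0004] [0.0049, 0.0073, 0.0383, -0.0013, -0.0023, -0.0004]
[[75.0, 147.0], [133.0, 219.0], [275.0, 94.0], [212.0, 26.0]]
[[489.0, 369.0], [632.0, 310.0], [553.0, 146.0], [406.0, 205.0]]
```

View pics/s6.png

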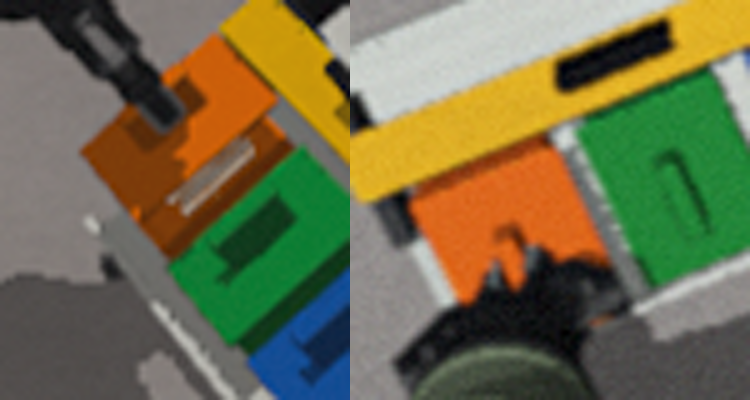

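The orange lid is just above its mouth. Its corners at (82,152), (278,98), (218,35) match prediction to about 1.3 px, the same bias as blue had. It needs 5 mm in x and 7 mm in y, then down.

Emit:
{"method": "move_arm", "body": {"moves": [[[0,0.005,0.007,0.004,-0.001,-0.002,0],[0,0.005,0.007,0.01,-0.001,-0.002,0],[0,0.005,0.007,0.015,-0.001,-0.002,0],[0,0.005,0.007,0.015,-0.001,-0.002,0],[0,0.005,0.007,0.015,-0.001,-0.002,0]]]}}

```text
clock: 13.5
position: [0.3746, 0.3267, 0.1349]
tool_rot: [-3.142, 0.523, -2.744]
force: [-0.3, 0.1, -0.8]
grip_width: 0.0129
finger_force: 40.0
```

```bash
python3 - <<'E'
from h import *
st();print(rel(now(),box(0,.104,.052)@HT))
E
```

```text
13.5 [-0.31  0.49 -0.89  2.38  1.64  0.69 -0.58] [0.3746 0.3267 0.1349] [-0.3  0.1 -0.8] 0.0129 40.0
[0.0011, 0.0003, 0.0235, -0.0003, -0.0001, -0.0005]
```

Emit:
{"method": "move_arm", "body": {"moves": [[[0,0.001,0,0.006,0,0,0],[0,0.001,0,0.012,0,0,0],[0,0.001,0,0.018,0,0,0],[0,0.001,0,0.022,0,0,0],[0,0.001,0,0.023,0,0,0]]]}}

```text
clock: 14.0
position: [0.3839, 0.3308, 0.1151]
tool_rot: [-3.14, 0.525, -2.742]
force: [-38.5, -30.7, 79.2]
grip_width: 0.0129
finger_force: 58.8
```

```bash
python3 - <<'E'
from h import *
st();print(rel(now(),box(0,.104,.052)@HT))
E
```

```text
14.0 [-0.32  0.56 -0.87  2.37  1.72  0.72 -0.63] [0.3839 0.3308 0.1151] [-38.5 -30.7  79.2] 0.0129 58.8
[-0.0, 0.0001, 0.0012, -0.0004, 0.0003, -0.0002]
```

It reached 0.053 against 0.053 expected, so it is seated, but pressing hard. I'll ease back and release.

Emit:
{"method": "move_arm", "body": {"moves": [[[0,0,0,-0.003,0,0,0],[0.5,0,0,-0.003,0,0,0],[0.5,0,0,-0.003,0,0,0],[0.5,0,0,-0.003,0,0,0],[0.5,0,0,-0.015,0,0,0]]]}}

```text
clock: 14.5
position: [0.3773, 0.3279, 0.1265]
tool_rot: [3.141, 0.522, -2.745]
force: [-0.8, 0.4, 0.0]
grip_width: 0.0424
finger_force: 0.0
```

Emit:
{"method": "move_arm", "body": {"moves": [[[0.5,0,0,-0.02,0,0,0],[0.5,0,0,-0.045,0,0,0],[0.5,0,0,-0.07,0,0,0],[0.5,0,0,-0.075,0,0,0]]]}}

```text
clock: 14.9
position: [0.3425, 0.3138, 0.1943]
tool_rot: [3.141, 0.526, -2.743]
force: [-0.4, -0.1, -0.7]
grip_width: 0.0429
finger_force: 0.0
```

```bash
cat >> h.py <<'E'
def occl():
    # plate check: area-free, corner positions of coloured blobs vs predicted plate outline in both views
    for n in("side","top"):
        im=bot.grab_frame(n)
        for c,y in(("blue",-.104),("green",0),("orange",.104)):
            M=np.array([[s*.056,t*.044+y,.045] for s,t in((1,1),(1,-1),(-1,-1),(-1,1))]); p=proj(n,G+RB.apply(M))
            for k in blobs(im,c,150):
                q=k[:,0,:].astype(float)
                if np.hypot(*(q.mean(0)-p.mean(0)))<25:
                    e=[q[np.argmin(np.hypot(*(q-v).T))]-v for v in p]
                    print(n,c,int(cv2.contourArea(k)),np.round(e,1).tolist())
E
python3 - <<'E'
from h import *
st();occl()
E
```

```text
14.9 [-0.27  0.28 -0.95  2.39  1.35  0.6  -0.36] [0.3425 0.3138 0.1943] [-0.4 -0.1 -0.7] 0.0429 0.0
side blue 1076 [[-0.5, 0.8], [-0.8, -0.6], [0.5, -0.9], [1.6, -0.4]]
side green 841 [[-0.9, 0.4], [-1.8, -0.4], [0.0, -1.4], [0.8, 0.4]]
side orange 721 [[-0.8, 1.5], [-1.5, 2.0], [-0.0, -0.8], [-0.4, 0.6]]
top blue 975 [[0.9, -0.6], [-0.1, -0.1], [-1.8, -0.3], [0.4, -1.7]]
top green 996 [[1.4, 0.7], [-1.0, 1.3], [-2.6, 0.3], [0.0, -1.3]]
top orange 1049 [[1.3, -0.2], [-0.4, 0.6], [0.1, 0.6], [1.0, -0.0]]
```

Both lids' plate edges match the fixed green lid's pattern within 1–2 px in both views, so they are seated and released. Next is the bar: shut the fingers and go behind the tab.

```bash
python3 - <<'E'
from h import *
a=now();b=box(.135,0,.15)@HT;c=box(.135,0,.064)@HT
print(b[:3,3],rel(a,b),rel(b,c))
E
```

```text
[0.48759176 0.26185274 0.26640381] [-0.1346, -0.1036, -0.0067, -0.0003, 0.0003, -0.0005] [0.0, -0.0, 0.086, -0.0, -0.0, -0.0]
```

Emit:
{"method": "move_arm", "body": {"moves": [[[0,-0.015,-0.01,-0.02,0,0,0],[0,-0.05,-0.04,-0.02,0,0,0],[0,-0.085,-0.07,-0.015,0,0,0],[0,-0.12,-0.095,-0.01,0,0,0],[0,-0.135,-0.104,-0.007,0,0,0]]]}}

```text
clock: 15.5
position: [0.4919, 0.2587, 0.2659]
tool_rot: [3.141, 0.523, -2.749]
force: [-1.0, 0.6, 0.1]
grip_width: 0.0001
finger_force: 0.0
```

Emit:
{"method": "move_arm", "body": {"moves": [[[0,0,0,0,0,0,0],[0,0,0,0.03,0,0,0],[0,0,0,0.06,0,0,0],[0,0,0,0.08,0,0,0],[0,0,0,0.08,0,0,0]]]}}

```text
clock: 16.0
position: [0.5232, 0.2774, 0.1931]
tool_rot: [3.141, 0.518, -2.743]
force: [-0.8, 0.2, 1.7]
grip_width: 0.0001
finger_force: 0.0
```

```bash
python3 - <<'E'
from h import *
st();print(rel(now(),box(.1,0,.064)@HT)); occl()
E
```

```text
16.0 [-0.06  0.43 -0.75  2.14  1.26  0.45  0.17] [0.5232 0.2774 0.1931] [-0.8  0.2  1.7] 0.0001 0.0
[0.032, -0.0005, 0.0033, -0.0001, -0.0009, -0.0003]
side blue 1074 [[-0.5, 0.8], [-0.8, -0.6], [0.5, -0.9], [1.6, -0.4]]
side green 831 [[-0.9, 1.4], [-1.8, -0.4], [0.0, -1.4], [0.8, 0.4]]
side orange 727 [[-0.8, 1.5], [-1.5, 2.0], [-0.0, -0.8], [-0.4, 0.6]]
top blue 980 [[0.9, -0.6], [-0.1, -0.1], [-1.8, -0.3], [0.4, -1.7]]
```

Emit:
{"method": "move_arm", "body": {"moves": [[[0,0.008,0,0.002,0,0,0],[0,0.014,0,0.002,0,0,0],[0,0.02,0,0.002,0,0,0],[0,0.026,0,0.002,0,0,0],[0,0.032,0,0.002,0,0,0]]]}}

```text
clock: 16.6
position: [0.5, 0.2669, 0.1805]
tool_rot: [-3.141, 0.526, -2.744]
force: [4.3, 2.8, -0.9]
grip_width: 0.0001
finger_force: 2.2
```

```bash
cat >> h.py <<'E'
def bar():
    T=np.linalg.inv(box(0,0,0)@FL4)@now(); print("tcp in green frame",T[:3,3].round(4))
    im=bot.grab_frame("side"); ks=blobs(im,"yellow",150)
    P=lambda x:proj("side",G+RB.apply([x,-.168,.054]))[0]
    for k in ks:
        q=k[:,0,:]
        if q[:,0].max()<300 and q[:,1].max()<230: print("bar bbox",cv2.boundingRect(k),"pred right end open/home",P(.09),P(.06),"rightmost",q[q[:,0].argmax()],"lowest",q[q[:,1].argmax()])
FL4=pose([0,0,0],FL)
E
python3 - <<'E'
from h import *
st();bar()
im=cv2.imread("pics/side0.png")[:,:,::-1].copy()
for k in blobs(im,"yellow",150): q=k[:,0,:]; print(cv2.boundingRect(k),q[q[:,0].argmax()],q[q[:,1].argmax()])
E
```

```text
16.6 [-0.08  0.41 -0.73  2.22  1.41  0.42 -0.  ] [0.5    0.2669 0.1805] [ 4.3  2.8 -0.9] 0.0001 2.2
tcp in green frame [ 0.1036 -0.0002  0.0689]
bar bbox (212, 111, 64, 64) pred right end open/home [274.40452064 166.33927976] [266.14388499 173.77784728] rightmost [275 165] lowest [265 174]
(322, 330, 29, 35) [350 336] [328 364]
(214, 108, 65, 65) [278 163] [268 172]
```

The bar is moving at about 5 N and has gone roughly 11 mm. I'll keep pushing.

Emit:
{"method": "move_arm", "body": {"moves": [[[0,0.005,0,0.001,0,0,0],[0,0.01,0,0.001,0,0,0],[0,0.014,0,0.001,0,0,0],[0,0.017,0,0.001,0,0,0],[0,0.017,0,0.001,0,0,0]]]}}

```text
clock: 17.15
position: [0.4875, 0.2616, 0.1708]
tool_rot: [-3.141, 0.526, -2.744]
force: [4.6, 1.1, 9.8]
grip_width: 0.0001
finger_force: 4.5
```

```bash
python3 - <<'E'
from h import *
st();bar()
E
```

```text
17.1 [-0.09  0.41 -0.72  2.26  1.5   0.42 -0.11] [0.4875 0.2616 0.1708] [4.6 1.1 9.8] 0.0001 4.5
tcp in green frame [ 0.0871 -0.0002  0.0673]
bar bbox (208, 116, 64, 63) pred right end open/home [274.40452064 166.33927976] [266.14388499 173.77784728] rightmost [271 169] lowest [260 178]
```

Emit:
{"method": "move_arm", "body": {"moves": [[[0,0.003,0,-0.001,0,0,0],[0,0.005,0,-0.001,0,0,0],[0,0.007,0,-0.001,0,0,0],[0,0.007,0,-0.001,0,0,0]]]}}

```text
clock: 17.6
position: [0.4868, 0.2613, 0.1715]
tool_rot: [3.142, 0.535, -2.746]
force: [50.7, 19.8, -0.3]
grip_width: -0.0003
finger_force: 23.4
```

```bash
python3 - <<'E'
from h import *
st();bar()
E
```

```text
17.6 [-0.09  0.41 -0.73  2.26  1.53  0.42 -0.15] [0.4868 0.2613 0.1715] [50.7 19.8 -0.3] -0.0003 23.4
tcp in green frame [ 0.0868 -0.0002  0.0683]
bar bbox (208, 116, 63, 63) pred right end open/home [274.40452064 166.33927976] [266.14388499 173.77784728] rightmost [270 170] lowest [260 178]
```

The bar has hit its stop: 54 N with no further motion, and it moved 8×7 px in the image against 8.3×7.4 predicted for 30 mm. Retreating.

Emit:
{"method": "move_arm", "body": {"moves": [[[0,-0.01,0,0,0,0,0],[0,-0.03,0,0,0,0,0],[0,-0.035,0,-0.02,0,0,0],[0,-0.035,0,-0.06,0,0,0],[0,-0.035,0,-0.1,0,0,0]]]}}

```text
clock: 18.15
position: [0.4636, 0.2518, 0.2674]
tool_rot: [3.141, 0.522, -2.744]
force: [0.7, -2.0, 1.3]
grip_width: -0.0002
finger_force: 0.0
```

Emit:
{"method": "move_arm", "body": {"moves": [[[0,0,0,-0.02,0,0,0],[0,0,0,-0.02,0,0,0],[0,0,0,-0.02,0,0,0]]]}}

```text
clock: 18.45
position: [0.4561, 0.247, 0.2843]
tool_rot: [-3.141, 0.524, -2.746]
force: [0.8, -0.3, 0.1]
grip_width: -0.0003
finger_force: 0.0
```

```bash
python3 - <<'E'
from h import *
st();bar();occl()
E
```

```text
18.4 [ 0.18  0.14 -0.95  2.2   0.7   0.45  0.65] [0.4561 0.247  0.2843] [ 0.8 -0.3  0.1] -0.0003 0.0
tcp in green frame [ 0.1139 -0.0014  0.1829]
bar bbox (208, 113, 64, 66) pred right end open/home [274.40452064 166.33927976] [266.14388499 173.77784728] rightmost [271 169] lowest [260 178]
side blue 932 [[-4.5, 4.8], [-5.8, 3.4], [0.5, -0.9], [1.6, -0.4]]
side green 715 [[-4.9, 4.4], [-4.8, 4.6], [0.0, -1.4], [0.8, 0.4]]
side orange 640 [[-3.8, 4.5], [-4.5, 4.0], [-0.0, -0.8], [-0.4, 0.6]]
top blue 734 [[3.9, 6.4], [1.9, 6.9], [-1.8, -0.3], [0.4, -1.7]]
top green 245 [[22.4, 6.7], [1.0, 7.3], [-2.6, 0.3], [12.0, -11.3]]
top orange 187 [[3.3, 5.8], [-12.4, 11.6], [-27.9, -0.4], [-1.0, -5.0]]
```

The lids' lower corners haven't moved, and the bar now covers the upper edges of all three. I'm handing in.

```bash
python3 -c "
from workcell import bot
print(bot.job_done())"
```

```text
the job is handed in; nothing more can be done
None
```

I handed the job in with both lids seated and released in their own boxes and the locking bar pushed to its stop, but the run may still be failed: at about 10.8 s the wrist force read about 138 N for a moment (limit 120 N) as the arm ran onto its joint limits, and no verdict came back.

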